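Park the spring pin of the nail desk's swing tray and swing the tray round

TASK

Unlock the swing tray on the white stand: pull its spring pin up by the black T-handle, turn it counterclockwise (seen from above) until it sits in its rest notch and stays up when you let go. Then push the tray round counterclockwise, towards the robot, as far as its stop, leaving the pin parked and the other things on the desk where they are.

Things in the scene. Friction and masses are not known exactly. Their poses are not given: they have to be found in the camera images.
- stand: White steel stand fixed to the desk, base plate 190 x 215 x 12 mm. Origin on the tray's vertical pivot axis at desk height; z up. The locked tray points along this frame's +y, the spring pin stands at y = -62 mm (opposite the tray) on a bracket 60 mm wide whose top is 65 mm above the desk. A stop post (10 mm thick, 55 mm high) stands at x = -83, y = 21 mm.
- grip (a point): Middle of the black T-handle bar on top of the spring pin, the place to grip it; 119 mm above the desk when the pin is in. The bar is 52 mm long along this frame's x, 12 mm thick along y (grip across this), 16 mm high (centre +-8 mm); this frame turns and rises with the handle. Below it a 12 mm round stem enters a steel collar 48 mm in diameter whose rim is 88 mm above the desk: fingertips must stay above the rim.
- pin (a joint): How far the spring pin is pulled up, m: 0 = in (locks the tray), 0.024 = end of travel. The spring pulls it down with about 8 N when in and 11 N at 0.017. While in, a cross-pin on the stem lies in a deep slot in the collar and the handle cannot turn; above 0.017 it clears the rim and the handle can turn. In the rest notch the pin stays at about 0.014. It no longer locks the tray above 0.010. Let go anywhere but in the notch, it springs back to 0 or rests loose on the rim.
- handle (a joint): Turn of the T-handle about the vertical, rad, counterclockwise seen from above: 0 = as locked (bar along the stand's x), rest notch at 1.22 (70 degrees), end stop at 1.30. The notch is a 4 mm deep V in the rim, which draws the handle in when let go within about 0.15 rad of it.
- tray (a joint): Swing of the tray about the vertical pivot, rad, counterclockwise seen from above: 0 = locked, 1.05 (60 degrees) = against its stop. Stiff pivot: it stays where left, about 1 to 2 N at the tray moves it.
- tray_side (a point): Middle of the tray's outer long side wall, the clockwise side, where it is pushed; on the side's outer face, 150 mm from the pivot axis and 60 mm above the desk. This frame turns with the tray: x is the outward normal of that side (push along -x), y points away from the pivot. The tray is a white open box 90 mm wide (x) and 120 mm long (y, from 90 to 210 mm off the pivot), its underside 45 mm and its rim 75 mm above the desk; the gel pots fixed in it reach 79 mm.
- polish_a: Small clear polish bottle, 27 mm diameter, 68 mm high, standing beyond the stand; origin under its centre. Leave alone.
- buffer: Grey buffer block 90 (x) x 28 x 28 mm lying near the bracket; origin under its centre. Leave alone.
- dish: White dish 80 mm across, 30 mm high, beyond the stand; origin under its centre. Leave alone.
- cotton_jar: Glass jar, 80 mm diameter, 85 mm high, on the left; origin under its centre. Leave alone.
- polish_b: Small clear polish bottle, 27 mm diameter, 68 mm high, on the left; origin under its centre. Leave alone.
- lotion: White lotion bottle, 48 mm diameter, 130 mm high, on the right; origin under its centre. Leave alone.
- nail_file: Wooden nail file 180 (x) x 22 x 6 mm on the right; origin under its centre. Leave alone.

How it is judged (in metres and radians):
On the way, in this order (a step that is already met when the one before it is completed fails the run):
1. the pin is up in its rest notch and let go, the tray still at its start (value of joint handle above 1.08 rad and value of joint pin between 0.011 and 0.016 m and contact force between the fingers and handle below 0.2 N and value of joint tray below 0.15 rad), for 0.3 s.
2. the tray is pushed round to its stop (value of joint handle above 1.08 rad and value of joint pin between 0.011 and 0.016 m and value of joint tray above 0.97 rad), for 0.2 s.
At the end, for the whole second after the job is handed in: The pin stands parked in its rest notch (lift between 11 and 16 mm, handle turned more than 1.08 rad), and the tray is at rest within 0.08 rad of its stop (more than 0.97 rad from its start) (all of step 2 and velocity of joint tray between -0.05 and 0.05 rad/s); the robot touches nothing.
It fails at once if another thing on the desk is shifted more than 30 mm or tipped over (distance of any of polish_a, buffer, dish, cotton_jar, polish_b, lotion, nail_file from where it was at the start of the episode above 0.03 m or angle between any of polish_a, cotton_jar, polish_b, lotion's own z axis and vertical above 0.6 rad).
It also fails if it takes over 54 s, if anything falls off the work surface, if the arm or the gripper's body presses on something with over 40 N, if the wrist force passes 120 N, or if a joint passes its speed limit or range.

ROBOT

A 6-joint arm with a two-finger parallel gripper is mounted at the origin on the work surface. World frame = base frame: x ahead of the robot, y to its left, z up, the work surface at z = 0. Lengths are in mm, angles in rad, forces in N, time in s.
With the tool pointing down it reaches from about 300 to 775 mm from the base axis. Payload 14.6 kg.
Tool frame: the origin (TCP) lies midway between the tips of the shut fingers; the grasp point (between the pads) lies 19 mm behind it; z points along the fingers, y is the line along which they close (so a half turn about z gives the same grasp; the last joint's range is limited). The gripper opens to 94 mm and grips with 3 to 60 N. Pads are 16 mm wide; open, the fingers measure 119 mm over their backs; the gripper's body (75 mm by 177 mm) begins 78 mm behind the grasp point.
Start: joints at [-1.282, 0.3, 1.521, -0, 1.321, -0.067], TCP at [191.58, -515.545, 174.246] pointing down, gripper open.
Joint ranges: [-3.03, 3.03], [-0.79, 2.21], [0.23, 2.52], [-1.04, 4.18], [0, 3.07], [-2.55, 2.55]. Speed limits (rad/s): [2.22, 2.22, 2.57, 3.14, 3.14, 3.14].

INTERFACE

Orientations are given as [roll, pitch, yaw] about the fixed x, y, z axes, in that order (R = Rz(yaw) Ry(pitch) Rx(roll)).
In Python, from cell import manip, camera gives the robot as it stands.
- The arm moves only by the tool move_arm, never from a script. Its arguments are lists of equal length, an entry for each row: "dp": the shift along the world's x, y, z in mm, a list of three; "rotation": the turn, a rotation vector about the world's x, y, z in rad, a list of three; "hand": the opening, from 0 (shut) to 1 (fully open). A call has 1 to 10 rows; each row shifts and turns the commanded pose from where the row before left it; what a row does not reach is not made up. A row lasts 1/8 s, in which the tool goes at most 62.5 mm and 10.7 degrees, less where a joint would pass 70% of its speed; a pose out of reach is approached as far as the arm can. A call with a gripper value outside its range is refused whole. The fingers move at their own pace and stop on an object; "newtons" is the grip in N (left out, the last holds). Time passes only in rows, so rows that do not move let the fingers close. It gives the time, the measured TCP pose, the force, the opening and the grip force at its end, in the units of the state.
- manip.read_state(): the state, without advancing time (a new reading comes with each control period).
- camera(name): name is "scene" or "top"; returns a dict with "image" (420x560x3 uint8, red, green, blue), "fx", "fy", "cx", "cy" (pixels), "R" (3x3) and "t" (3): a world point X has camera coordinates R X + t. Camera axes: x right, y down, z forward; pixel columns grow to the right and rows downward; lengths in mm; the calibration is good to about 2 mm. A picture is of the moment at which its call begins. There is no depth.
- manip.sign_off(): hands the job in; it is judged then, once.
The state is a dict: "clock": time; "joints": joint angles; "qd": joint speeds; "effort": joint torques, N m; "eef_pos": TCP position; "eef_rot": TCP orientation; "wrist_force": force on the tool from outside, world axes, zero at the start; "moment": the same for the moment, N m; "finger_gap": finger opening in mm; "finger_force": force on a finger pad.
Only numpy, scipy, OpenCV 4.12 (cv2) and the standard library are available. Lean on these libraries where they do the work, as an engineer would, in place of code of your own. Each camera call takes 0.05 s, during which the arm holds its last target. There are 200 camera calls.

## Working session

There is one attempt and no reset: what is moved stays moved. The work goes in short steps, Python scripts to look and compute and a tool call to move; the robot and the scene stay as the last step left them, time stands still between calls to the robot, and variables do not carry over. Pictures are saved under pics/ and viewed, at most 10 in all, crops included, and the job is handed in when it is done.

Besides the shell and the picture viewer there is one more tool, called after "Emit:" by a JSON object that holds its "fn" and its "kwargs", one argument or row to a line. move_arm: Moves the arm, as the interface text tells. Its arguments: {"type":"object","properties":{"dp":{"type":"array","items":{"type":"array","items":{"type":"number"}}},"rotation":{"type":"array","items":{"type":"array","items":{"type":"number"}}},"hand":{"type":"array","items":{"type":"number"}},"newtons":{"type":"number"}},"required":["dp","rotation","hand"]}

```bash
mkdir -p pics
python3 - <<'E'
from cell import manip, camera
import cv2,json,pickle
for n in("scene","top"):
    c=camera(n); cv2.imwrite(f"pics/{n}0.png",c["image"][:,:,::-1]); pickle.dump(c,open(f"{n}.pkl","wb"))
    print(n,c["fx"],c["cx"],c["cy"],c["R"],c["t"])
print(manip.read_state())
E
```

```text
scene 436.3705696889283 273.858033572585 210.80734844456788 [[-0.20652997  0.97835457 -0.01295002]
 [ 0.56412662  0.10825182 -0.81856136]
 [-0.79944139 -0.1763629  -0.5742731 ]] [ 142.17272665 -231.93343423 1668.44156503]
top 400.74351360333327 282.5565304665273 204.83395096582757 [[-0.01214221 -0.99983389  0.01359274]
 [-0.98592337  0.00970405 -0.16691595]
 [ 0.16675632 -0.01542813 -0.98587743]] [ -40.84989373  579.48036645 1158.93793682]
{'clock': 0.1, 'joints': array([-1.28163711e+00,  3.00396663e-01,  1.52148627e+00,  3.12008505e-06,
        1.32074036e+00, -6.65582916e-02]), 'qd': array([-0.00065487,  0.00066982, -0.00107444, -0.00111947,  0.0005536 ,
        0.00056898]), 'effort': array([ 1.60296400e-03, -5.32650375e+01, -3.53284729e+01,  7.09766708e-02,
        2.34916684e-02, -5.66128767e-05]), 'eef_pos': array([ 191.48854776, -515.30640453,  173.76729585]), 'eef_rot': array([-3.14056450e+00, -7.15624133e-05,  3.55716694e-01]), 'wrist_force': array([ 0.6678209 , -0.54917986, -0.04147093]), 'moment': array([-0.02094075, -0.01467763, -0.03598555]), 'finger_force': 0.0, 'finger_gap': 93.7556543194632}
```

View pics/scene0.png

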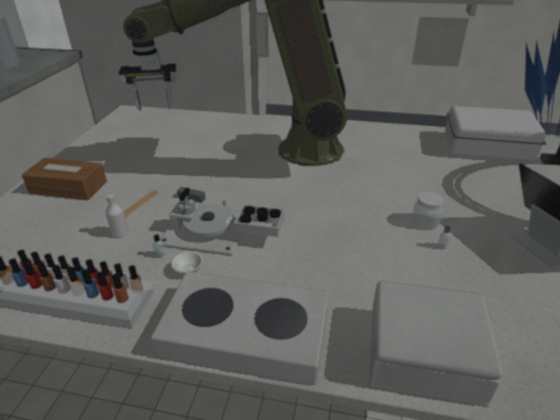

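View pics/top0.png

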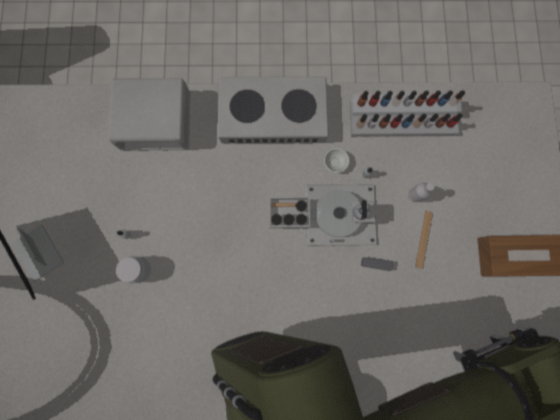

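The top view shows the stand at about (342,213), with the tray to its left at (290,213) and the pin and handle at about (362,210). The buffer is at (378,264). I'll enlarge this area to measure it.

Run:
```python
import cv2
a=cv2.imread("pics/top0.png")[170:280,260:400]; a=cv2.convertScaleAbs(a,alpha=1.5)
cv2.imwrite("pics/t1.png",cv2.resize(a,None,fx=5,fy=5,interpolation=cv2.INTER_CUBIC))
a=cv2.imread("pics/scene0.png")[175:265,140:300];a=cv2.convertScaleAbs(a,alpha=1.5)
cv2.imwrite("pics/s1.png",cv2.resize(a,None,fx=5,fy=5,interpolation=cv2.INTER_CUBIC))
```

```text
(no output)
```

View pics/t1.png

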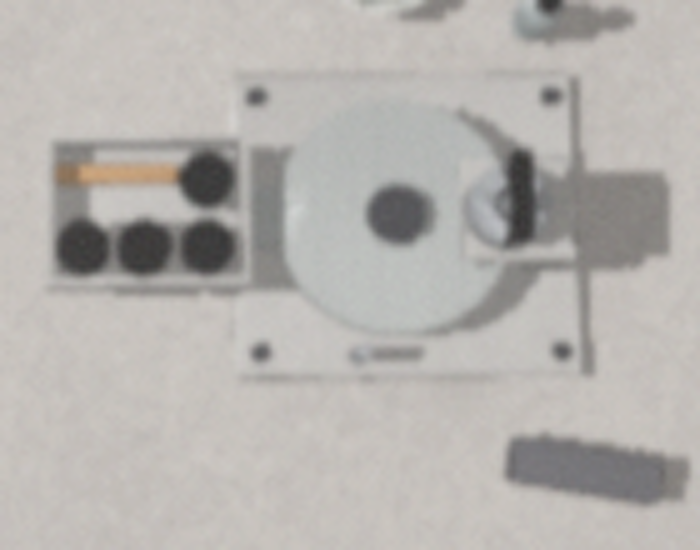

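View pics/s1.png

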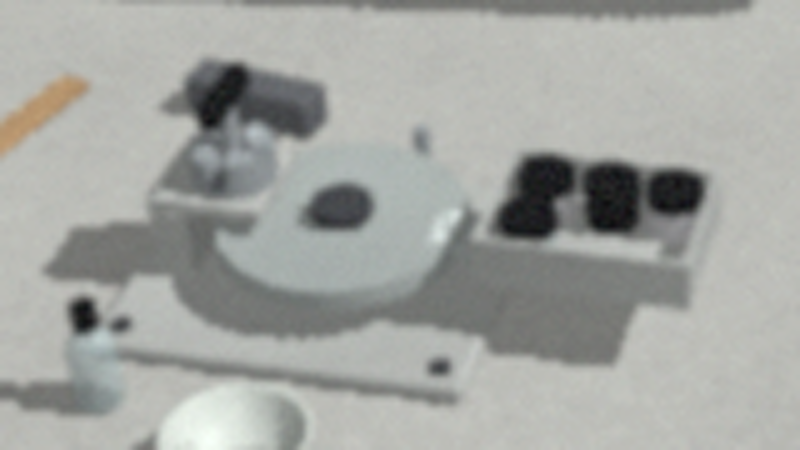

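Top crop: T-bar centred at (520,197), ends (522,150) and (517,245); base-plate screws at (256,96), (551,96), (562,352) and (260,352). The tray's outline at the rim runs from (52,143) to (248,290). Scene crop: bar centred at about (223,95), with the stop post behind at (421,138).

```bash
cat > h.py <<'E'
import pickle,numpy as np
C={n:pickle.load(open(f"{n}.pkl","rb")) for n in("scene","top")}
def ray(n,u,v):
    c=C[n];R=np.array(c["R"]);t=np.array(c["t"]).ravel()
    return -R.T@t, R.T@np.array([(u-c["cx"])/c["fx"],(v-c["cy"])/c["fy"],1])
def atz(n,u,v,z):
    o,d=ray(n,u,v); return (o+d*(z-o[2])/d[2]).round(1)
def T(u,v,z): return atz("top",259.6+u/5,169.6+v/5,z)
def S(u,v,z): return atz("scene",139.6+u/5,174.6+v/5,z)
E
python3 - <<'E'
from h import *
print("bar",T(520,197,124),T(522,150,127),T(517,245,127),S(223,95,119))
print("screws",[T(*p,12)[:2] for p in((256,96),(551,96),(562,352),(260,352))])
print("corners",[T(*p,12)[:2] for p in((238,72),(575,75),(590,375),(240,378))])
print("tray rim",[T(*p,75)[:2] for p in((52,143),(240,143),(248,285),(52,288))])
print("buffer",[T(*p,28)[:2] for p in((512,436),(668,455),(655,503),(505,480))])
print("bottle,dish",S(85,310,64),S(95,400,3))
E
```

```text
bar [ 552.1 -275.   124. ] [ 578.6 -276.8  127. ] [ 524.4 -271.4  127. ] [ 553.2 -280.5  119. ]
screws [array([ 635.3, -136.9]), array([ 633.6, -322.2]), array([ 473. , -321.2]), array([ 475.1, -135.5])]
corners [array([ 650.8, -125.9]), array([ 646.9, -338. ]), array([ 458.7, -337.7]), array([ 459.3, -122.9])]
tray rim [array([594.8,  -9.9]), array([ 593.8, -121.2]), array([ 509.3, -123.9]), array([508.7,  -9.4])]
buffer [array([ 421.6, -284.7]), array([ 409.2, -378.3]), array([ 380.8, -368.8]), array([ 395.5, -279.3])]
bottle,dish [ 683.6 -313.4   64. ] [ 685.5 -317.7    3. ]
```

Emit:
{"fn": "move_arm", "kwargs": {
  "dp": [
    [36,23.8,0],
    [36,23.8,0],
    [36,23.8,0],
    [36,23.8,0],
    [36,23.8,0],
    [36,23.8,0],
    [36,23.8,0],
    [36,23.8,0],
    [36,23.8,0],
    [36,23.8,0]
  ],
  "rotation": [
    [0,0,-0.038],
    [0,0,-0.038],
    [0,0,-0.038],
    [0,0,-0.038],
    [0,0,-0.038],
    [0,0,-0.038],
    [0,0,-0.038],
    [0,0,-0.038],
    [0,0,-0.038],
    [0,0,-0.038]
  ],
  "hand": [0.5,0.5,0.5,0.5,0.5,0.5,0.5,0.5,0.5,0.5],
  "newtons": 45
}}

```text
clock: 1.35
eef_pos: [552.5, -276.6, 173.9]
eef_rot: [-3.141, 0.001, -0.025]
wrist_force: [-0.2, 0.0, 0.1]
finger_gap: 47.1
finger_force: 0.0
```

Emit:
{"fn": "move_arm", "kwargs": {
  "dp": [
    [0,0,-25],
    [0,0,-25],
    [0,0,-15],
    [0,0,-7],
    [0,0,0]
  ],
  "rotation": [
    [0,0,0],
    [0,0,0],
    [0,0,0],
    [0,0,0],
    [0,0,0]
  ],
  "hand": [0.5,0.5,0.5,0.5,0.5]
}}

```text
clock: 1.98
eef_pos: [551.6, -277.7, 102.4]
eef_rot: [-3.142, -0.0, -0.024]
wrist_force: [0.3, 0.4, 0.1]
finger_gap: 46.9
finger_force: 0.0
```

Run:
```python
from cell import manip, camera
import cv2,numpy as np
a=camera("scene")["image"][120:240,130:290,::-1]; b=camera("top")["image"][150:270,280:440,::-1]
f=lambda a:cv2.resize(cv2.convertScaleAbs(a,alpha=1.5),None,fx=5,fy=2.5*2,interpolation=cv2.INTER_CUBIC)
cv2.imwrite("pics/g1.png",f(a))
cv2.imwrite("pics/g2.png",f(b))
print(manip.read_state()["eef_pos"],manip.read_state()["wrist_force"])
```

```text
[ 551.90082032 -277.78058352  103.11345895] [ 0.30949016 -0.52916007  0.0726313 ]
```

View pics/g1.png

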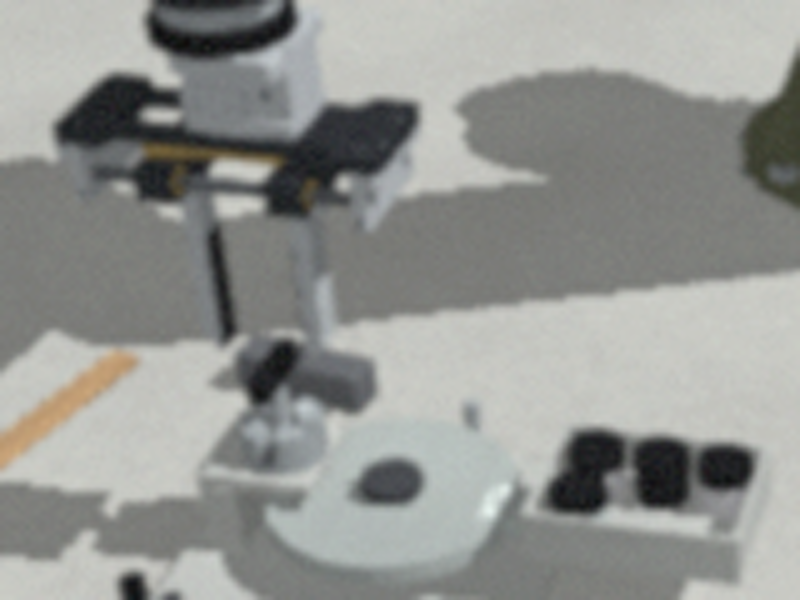

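The fingertips show at about (225,340) and (322,335) in the crop, above and behind the bar at (273,370), not around it. I'll check this by projecting the TCP.

Run:
```python
from h import *
from cell import manip,camera
def proj(c,X):
    R=np.array(c["R"]);q=R@np.array(X)+np.array(c["t"]).ravel();return np.array([c["fx"]*q[0]/q[2]+c["cx"],c["fy"]*q[1]/q[2]+c["cy"]])
s=manip.read_state();p=s["eef_pos"];print(p)
for n,(x0,y0) in {"scene":(130,120),"top":(280,150)}.items():
    c=camera(n); print(n,np.abs(np.array(c["R"])-C[n]["R"]).max(),np.abs(np.array(c["t"])-C[n]["t"]).max())
    for d in(-23.5,0,23.5): print((proj(c,p+[0,d,0])-[x0,y0])*5+2)
# triangulate bar centre from both views
A=[];B=[]
for n,u,v in(("top",259.6+104,169.6+39.4),("scene",139.6+44.6,174.6+19)):
    o,d=ray(n,u,v);d/=np.linalg.norm(d);P=np.eye(3)-np.outer(d,d);A.append(P);B.append(P@o)
X=np.linalg.solve(sum(A),sum(B));print("bar",X,[np.linalg.norm(a@X-b) for a,b in zip(A,B)])
```

```text
[ 551.90082032 -277.78058352  103.11345895]
scene 0.0 0.0
[242.61688407 388.83750301]
[282.20576361 393.16940712]
[322.06520577 397.5309168 ]
top 0.0 0.0
[457.7003867  302.58623164]
[417.02858948 302.99063189]
[376.331219   303.39528642]
bar [ 553.53655567 -278.15362622  119.09171238] [np.float64(2.063845034820524), np.float64(2.063845034820651)]
```

View pics/g2.png

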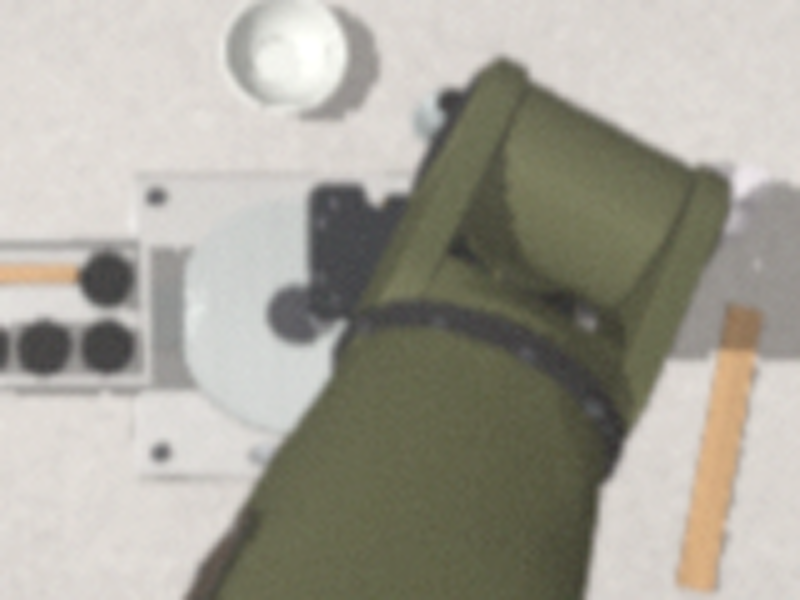

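Run:
```python
from h import *
from cell import manip,camera
import cv2
def proj(c,X):
    R=np.array(c["R"]);q=R@np.array(X)+np.array(c["t"]).ravel();return np.array([c["fx"]*q[0]/q[2]+c["cx"],c["fy"]*q[1]/q[2]+c["cy"]])
c=C["scene"];p=np.array([191.5,-515.3,173.8]);y=np.array([np.sin(.356),-np.cos(.356),0])
P0=[proj(c,p+y*d+[0,0,h]) for h in(0,97) for d in(-47,47)]
im0=c["image"].copy()
c=camera("scene");s=manip.read_state();p=s["eef_pos"];print(s["clock"],p,s["joints"].round(3),s["finger_gap"])
P1=[proj(c,p+[0,d,h]) for h in(0,97) for d in(-23,23)]
im1=c["image"].copy()
def crop(im,P,x0,y0):
    im=cv2.convertScaleAbs(im[y0:y0+120,x0:x0+80,::-1],alpha=1.5)
    im=cv2.resize(im,None,fx=5,fy=5,interpolation=cv2.INTER_CUBIC)
    for q in P: cv2.circle(im,tuple(int(v) for v in (q-[x0,y0])*5+2),4,(0,0,255),-1)
    return im
cv2.imwrite("pics/cmp.png",np.hstack([crop(im0,P0,110,30),crop(im1,P1,140,110)]))
```

```text
2.225 [ 551.81088451 -277.71344962  102.93770581] [-0.526  0.511  1.396  0.     1.233  1.07 ] 46.97132543222304
```

View pics/cmp.png

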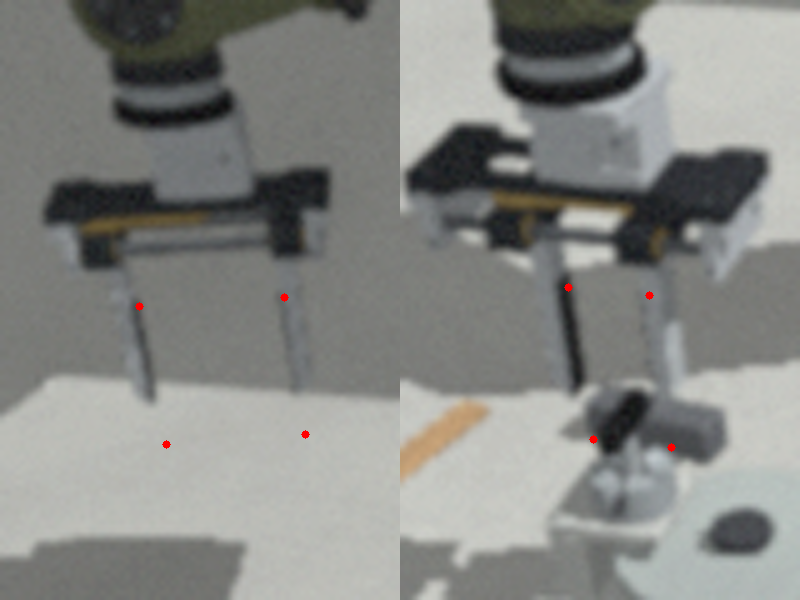

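Run:
```python
from h import *
# top-view left plate end: crop g2 x=310, rows 188..318
for z in(200,220,240,260,280):
    print(z,[atz("top",279.6+u/5,149.6+v/5,z)[:2] for u,v in((310,188),(310,318))])
# scene tip mid now / start at various z
for z in(103,120,140,150): print(z,atz("scene",139.6+(621-400)/5,109.6+391/5,z))
for z in(174,190,210,220): print(z,atz("scene",109.6+225/5,29.6+395/5,z))
```

```text
200 [array([ 599.4, -202.3]), array([ 529.6, -199.8])]
220 [array([ 595.2, -199. ]), array([ 526.7, -196.5])]
240 [array([ 590.9, -195.6]), array([ 523.8, -193.2])]
260 [array([ 586.6, -192.3]), array([ 520.9, -189.9])]
280 [array([ 582.4, -189. ]), array([ 517.9, -186.6])]
103 [ 501.  -304.5  103. ]
120 [ 526.3 -292.1  120. ]
140 [ 556.1 -277.6  140. ]
150 [ 571.  -270.3  150. ]
174 [ 117.6 -557.6  174. ]
190 [ 154.5 -537.8  190. ]
210 [ 200.7 -513.   210. ]
220 [ 223.8 -500.6  220. ]
```

The bar is where expected: it triangulates to z = 119.1. The imaged fingertips are about 35 mm above the reported TCP in both poses. Closing here is a safe test: a 12 mm gap would mean the bar is between the fingers, and 0 would mean they're above it.

Emit:
{"fn": "move_arm", "kwargs": {
  "dp": [
    [0,0,0],
    [0,0,0],
    [0,0,0],
    [0,0,0],
    [0,0,0]
  ],
  "rotation": [
    [0,0,0],
    [0,0,0],
    [0,0,0],
    [0,0,0],
    [0,0,0]
  ],
  "hand": [0.1,0.05,0.0,0.0,0.0],
  "newtons": 10
}}

```text
clock: 2.85
eef_pos: [551.6, -277.5, 102.2]
eef_rot: [-3.142, 0.0, -0.024]
wrist_force: [0.4, -0.2, 0.4]
finger_gap: 1.5
finger_force: 0.0
```

The fingers closed on nothing, so the real tips are about 35 mm above the reported TCP. I'll touch the bar's top (z = 127) with shut fingers to calibrate the height.

Emit:
{"fn": "move_arm", "kwargs": {
  "dp": [
    [0,0,-4],
    [0,0,-3],
    [0,0,0]
  ],
  "rotation": [
    [0,0,0],
    [0,0,0],
    [0,0,0]
  ],
  "hand": [0.0,0.0,0.0]
}}

```text
clock: 3.22
eef_pos: [551.8, -277.7, 96.0]
eef_rot: [3.141, -0.001, -0.024]
wrist_force: [-3.1, 1.3, 8.1]
finger_gap: 0.4
finger_force: 4.0
```

Emit:
{"fn": "move_arm", "kwargs": {
  "dp": [
    [0,0,-2],
    [0,0,0]
  ],
  "rotation": [
    [0,0,0],
    [0,0,0]
  ],
  "hand": [0.0,0.0]
}}

```text
clock: 3.48
eef_pos: [552.2, -277.9, 95.8]
eef_rot: [3.14, -0.002, -0.024]
wrist_force: [-6.7, 4.1, 20.8]
finger_gap: 0.5
finger_force: 10.8
```

Emit:
{"fn": "move_arm", "kwargs": {
  "dp": [
    [0,0,-1.5],
    [0,0,0]
  ],
  "rotation": [
    [0,0,0],
    [0,0,0]
  ],
  "hand": [0.0,0.0]
}}

```text
clock: 3.72
eef_pos: [552.5, -278.1, 95.6]
eef_rot: [3.139, -0.004, -0.024]
wrist_force: [-10.2, 4.3, 32.1]
finger_gap: 0.6
finger_force: 15.8
```

Contact came at reported z of about 96, where the bar top is 127, so the tips are about 31 mm above the reading. I'll back off, open, and go down to a reading of about 70.

Emit:
{"fn": "move_arm", "kwargs": {
  "dp": [
    [0,0,10],
    [0,0,0],
    [0,0,0],
    [0,0,0],
    [0,0,-12],
    [0,0,-12],
    [0,0,-8],
    [0,0,0]
  ],
  "rotation": [
    [0,0,0],
    [0,0,0],
    [0,0,0],
    [0,0,0],
    [0,0,0],
    [0,0,0],
    [0,0,0],
    [0,0,0]
  ],
  "hand": [0.2,0.45,0.45,0.45,0.45,0.45,0.45,0.45]
}}

```text
clock: 4.72
eef_pos: [551.2, -277.4, 68.8]
eef_rot: [-3.141, 0.001, -0.024]
wrist_force: [-0.5, 1.1, 1.0]
finger_gap: 42.2
finger_force: 0.0
```

Emit:
{"fn": "move_arm", "kwargs": {
  "dp": [
    [0,0,0],
    [0,0,0],
    [0,0,0],
    [0,0,0]
  ],
  "rotation": [
    [0,0,0],
    [0,0,0],
    [0,0,0],
    [0,0,0]
  ],
  "hand": [0.05,0.05,0.0,0.0],
  "newtons": 10
}}

```text
clock: 5.22
eef_pos: [551.7, -277.6, 70.0]
eef_rot: [3.141, -0.0, -0.024]
wrist_force: [-0.0, 0.2, 1.0]
finger_gap: 11.9
finger_force: 10.0
```

The bar is gripped (gap 11.9 mm). Next: a firmer grip, then lift.

Emit:
{"fn": "move_arm", "kwargs": {
  "dp": [
    [0,0,0],
    [0,0,0],
    [0,0,7],
    [0,0,7],
    [0,0,7],
    [0,0,0]
  ],
  "rotation": [
    [0,0,0],
    [0,0,0],
    [0,0,0],
    [0,0,0],
    [0,0,0],
    [0,0,0]
  ],
  "hand": [0,0,0,0,0,0],
  "newtons": 50
}}

```text
clock: 5.98
eef_pos: [551.4, -277.5, 90.9]
eef_rot: [-3.141, 0.0, -0.024]
wrist_force: [3.7, -2.3, -10.9]
finger_gap: 11.6
finger_force: 50.0
```

Emit:
{"fn": "move_arm", "kwargs": {
  "dp": [
    [0,0,0],
    [0,0,0],
    [0,0,0],
    [0,0,0]
  ],
  "rotation": [
    [0,0,0.12],
    [0,0,0.12],
    [0,0,0.12],
    [0,0,0]
  ],
  "hand": [0,0,0,0]
}}

```text
clock: 6.48
eef_pos: [551.6, -278.3, 90.6]
eef_rot: [3.14, 0.0, 0.337]
wrist_force: [4.0, -6.4, -11.1]
finger_gap: 11.6
finger_force: 50.0
```

```bash
python3 -c "
from cell import manip
s=manip.read_state();print(s['eef_pos'],s['eef_rot'],s['wrist_force'],s['moment'])"
```

```text
[ 551.59050009 -278.3091577    90.55303842] [3.14029678e+00 1.12816066e-04 3.37382127e-01] [  3.98301776  -6.3957926  -11.08486128] [-1.20071736 -0.79595602 -0.00348002]
```

Emit:
{"fn": "move_arm", "kwargs": {
  "dp": [
    [0.2,-0.3,0],
    [0.2,-0.3,0],
    [0.2,-0.3,0],
    [0.2,-0.3,0],
    [0.2,-0.3,0],
    [0.2,-0.3,0],
    [0.2,-0.3,0],
    [0,0,0]
  ],
  "rotation": [
    [0,0,0.12],
    [0,0,0.12],
    [0,0,0.12],
    [0,0,0.12],
    [0,0,0.12],
    [0,0,0.12],
    [0,0,0.12],
    [0,0,0]
  ],
  "hand": [0,0,0,0,0,0,0,0]
}}

```text
clock: 7.48
eef_pos: [553.3, -280.2, 90.7]
eef_rot: [3.14, 0.001, 1.177]
wrist_force: [6.0, -5.2, -10.4]
finger_gap: 11.9
finger_force: 50.0
```

```bash
python3 -c "
from cell import manip
s=manip.read_state();print(s['eef_pos'],s['eef_rot'],s['wrist_force'],s['moment'])"
```

```text
[ 553.2921235  -280.20607913   90.65081394] [3.14032706e+00 5.71532674e-04 1.17743312e+00] [  6.02805429  -5.19847117 -10.43049018] [-1.05860322 -1.28972182 -0.01824346]
```

Emit:
{"fn": "move_arm", "kwargs": {
  "dp": [
    [0,0,-3],
    [0,0,-2],
    [0,0,-2],
    [0,0,0],
    [0,0,0]
  ],
  "rotation": [
    [0,0,0],
    [0,0,0],
    [0,0,0],
    [0,0,0],
    [0,0,0]
  ],
  "hand": [0,0,0,0,0]
}}

```text
clock: 8.1
eef_pos: [553.3, -280.2, 84.0]
eef_rot: [3.14, 0.001, 1.176]
wrist_force: [4.8, -4.5, -7.4]
finger_gap: 11.7
finger_force: 49.9
```

Emit:
{"fn": "move_arm", "kwargs": {
  "dp": [
    [0,0,-1],
    [0,0,0],
    [0,0,0],
    [0,0,0],
    [0,0,0],
    [0,0,0]
  ],
  "rotation": [
    [0,0,0],
    [0,0,0],
    [0,0,0],
    [0,0,0],
    [0,0,0],
    [0,0,0]
  ],
  "hand": [0,0,0.3,0.4,0.4,0.4]
}}

```text
clock: 8.85
eef_pos: [552.9, -279.5, 82.7]
eef_rot: [-3.141, -0.0, 1.176]
wrist_force: [-0.7, 0.5, -0.0]
finger_gap: 37.6
finger_force: 0.0
```

Emit:
{"fn": "move_arm", "kwargs": {
  "dp": [
    [0,0,0],
    [0,0,15],
    [0,0,25],
    [0,0,30],
    [0,0,20],
    [0,0,0]
  ],
  "rotation": [
    [0,0,0],
    [0,0,0],
    [0,0,0],
    [0,0,0],
    [0,0,0],
    [0,0,0]
  ],
  "hand": [0.5,0.5,0.5,0.5,0.5,0.5]
}}

```text
clock: 9.6
eef_pos: [553.6, -280.0, 175.0]
eef_rot: [3.138, 0.0, 1.176]
wrist_force: [0.9, 0.8, 0.0]
finger_gap: 46.9
finger_force: 0.0
```

Run:
```python
from cell import manip, camera
import cv2
a=camera("scene")["image"][150:270,130:290,::-1]
cv2.imwrite("pics/p1.png",cv2.resize(cv2.convertScaleAbs(a,alpha=1.5),None,fx=5,fy=5,interpolation=cv2.INTER_CUBIC))
```

```text
(no output)
```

View pics/p1.png

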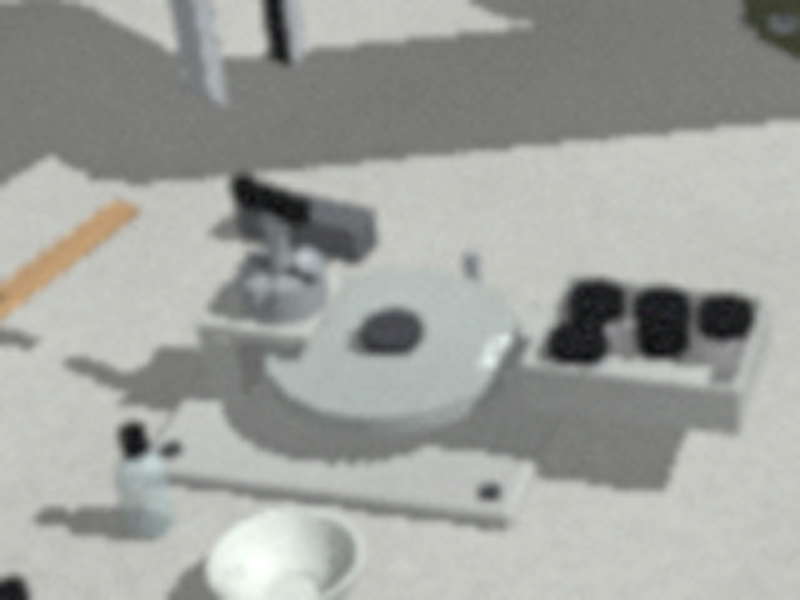

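The bar now runs from about (240,187) to (308,212) and sits about 18 px higher than before, so it's raised and turned. I'll check its angle and plan the push.

Run:
```python
from h import *
a,b=[atz("scene",129.6+u/5,149.6+v/5,133) for u,v in((240,187),(308,212))]
print(a,b,np.arctan2(*(b-a)[[1,0]])%np.pi)
O=np.array([552.,-216]); 
for t in np.linspace(0,1.05,8):
    th=t-0.01;ex=np.array([np.cos(th),np.sin(th)]);ey=np.array([-ex[1],ex[0]])
    print(round(t,2),(O+150*ey+(45+8)*ex).round(1))
print(T(0,0,0), atz("top",337,160,30),atz("top",370,172,60))
```

```text
[ 545.  -301.2  133. ] [ 562.3 -254.8  133. ] 1.2139164602270656
0.0 [606.5 -66.5]
0.15 [583.5 -60.1]
0.3 [559.9 -57.1]
0.45 [536.1 -57.7]
0.6 [512.6 -61.9]
0.75 [490.  -69.5]
0.9 [468.8 -80.4]
1.05 [449.5 -94.4]
[701.7  23.7   0. ] [ 722.7 -219.5   30. ] [ 675.7 -313.9   60. ]
```

Bar angle 1.21, so the pin is parked. I'll go round to the outer side of the tray with the fingers shut.

Emit:
{"fn": "move_arm", "kwargs": {
  "dp": [
    [9.8,30.8,0],
    [9.8,30.8,0],
    [9.8,30.8,0],
    [9.8,30.8,0],
    [9.8,30.8,0],
    [9.8,30.8,0],
    [9.8,30.8,0],
    [0,0,0]
  ],
  "rotation": [
    [0,0,-0.168],
    [0,0,-0.168],
    [0,0,-0.168],
    [0,0,-0.168],
    [0,0,-0.168],
    [0,0,-0.168],
    [0,0,-0.168],
    [0,0,0]
  ],
  "hand": [0.3,0.1,0,0,0,0,0,0],
  "newtons": 20
}}

```text
clock: 10.65
eef_pos: [621.5, -62.3, 171.6]
eef_rot: [-3.141, 0.002, 0.001]
wrist_force: [-0.2, -0.2, 0.3]
finger_gap: 0.4
finger_force: 0.0
```

Emit:
{"fn": "move_arm", "kwargs": {
  "dp": [
    [0,0,-40],
    [0,0,-40],
    [0,0,-40],
    [0,0,-30],
    [0,0,0]
  ],
  "rotation": [
    [0,0,0],
    [0,0,0],
    [0,0,0],
    [0,0,0],
    [0,0,0]
  ],
  "hand": [0,0,0,0,0]
}}

```text
clock: 11.28
eef_pos: [619.7, -64.7, 20.2]
eef_rot: [-3.141, 0.005, 0.001]
wrist_force: [-0.0, 0.0, 0.1]
finger_gap: 0.1
finger_force: 0.0
```

Emit:
{"fn": "move_arm", "kwargs": {
  "dp": [
    [-7,-1,0],
    [-7,-1,0],
    [-11.5,3.2,0],
    [-11.5,3.2,0],
    [-11.8,1.5,0],
    [-11.8,1.5,0],
    [-11.9,-0.3,0],
    [-11.9,-0.3,0],
    [-11.7,-2.1,0],
    [-11.7,-2.1,0]
  ],
  "rotation": [
    [0,0,0],
    [0,0,0],
    [0,0,0.075],
    [0,0,0.075],
    [0,0,0.075],
    [0,0,0.075],
    [0,0,0.075],
    [0,0,0.075],
    [0,0,0.075],
    [0,0,0.075]
  ],
  "hand": [0,0,0,0,0,0,0,0,0,0]
}}

```text
clock: 12.52
eef_pos: [513.7, -61.6, 24.0]
eef_rot: [3.14, -0.002, 0.603]
wrist_force: [1.5, 0.2, 0.3]
finger_gap: 0.3
finger_force: 0.6
```

Emit:
{"fn": "move_arm", "kwargs": {
  "dp": [
    [-11.3,-3.8,0],
    [-11.3,-3.8,0],
    [-10.6,-5.4,0],
    [-10.6,-5.4,0],
    [-9.6,-7,0],
    [0,0,0]
  ],
  "rotation": [
    [0,0,0.075],
    [0,0,0.075],
    [0,0,0.075],
    [0,0,0.075],
    [0,0,0.075],
    [0,0,0]
  ],
  "hand": [0,0,0,0,0,0]
}}

```text
clock: 13.28
eef_pos: [460.2, -87.2, 23.6]
eef_rot: [3.14, -0.0, 0.974]
wrist_force: [0.1, 0.4, -0.6]
finger_gap: 0.5
finger_force: 0.0
```

Emit:
{"fn": "move_arm", "kwargs": {
  "dp": [
    [-4,-3,0],
    [-4,-3.2,0],
    [0,0,0]
  ],
  "rotation": [
    [0,0,0.03],
    [0,0,0.03],
    [0,0,0]
  ],
  "hand": [0,0,0]
}}

```text
clock: 13.65
eef_pos: [452.8, -93.0, 23.3]
eef_rot: [3.14, -0.0, 1.033]
wrist_force: [-0.3, -0.2, 0.3]
finger_gap: 0.1
finger_force: 0.2
```

Emit:
{"fn": "move_arm", "kwargs": {
  "dp": [
    [-2,-2.5,0],
    [-1,-1.8,0],
    [0,0,0]
  ],
  "rotation": [
    [0,0,0.02],
    [0,0,0],
    [0,0,0]
  ],
  "hand": [0,0,0]
}}

```text
clock: 14.02
eef_pos: [452.5, -93.3, 23.4]
eef_rot: [3.139, -0.008, 1.053]
wrist_force: [23.4, 40.1, -4.1]
finger_gap: 0.6
finger_force: 22.9
```

Emit:
{"fn": "move_arm", "kwargs": {
  "dp": [
    [-1,-1.8,0],
    [0,0,0]
  ],
  "rotation": [
    [0,0,0],
    [0,0,0]
  ],
  "hand": [0,0]
}}

```text
clock: 14.28
eef_pos: [452.4, -93.5, 23.5]
eef_rot: [3.138, -0.012, 1.053]
wrist_force: [31.9, 56.7, -8.0]
finger_gap: 0.3
finger_force: 32.0
```

Solid contact at the stop. I'll back off along the normal, rise clear and check.

Emit:
{"fn": "move_arm", "kwargs": {
  "dp": [
    [4,6,0],
    [6,11,0],
    [6,11,0],
    [0,0,30],
    [0,0,40],
    [0,0,50],
    [0,0,40],
    [0,0,0]
  ],
  "rotation": [
    [0,0,0],
    [0,0,0],
    [0,0,0],
    [0,0,0],
    [0,0,0],
    [0,0,0],
    [0,0,0],
    [0,0,0]
  ],
  "hand": [0,0,0,0,0,0,0,0]
}}

```text
clock: 15.28
eef_pos: [465.7, -71.2, 185.4]
eef_rot: [3.137, -0.001, 1.054]
wrist_force: [-0.1, -0.6, -0.5]
finger_gap: 0.8
finger_force: 0.0
```

Run:
```python
from cell import manip, camera
import cv2
a=camera("scene")["image"][150:270,130:290,::-1]
cv2.imwrite("pics/f1.png",cv2.resize(cv2.convertScaleAbs(a,alpha=1.5),None,fx=5,fy=5,interpolation=cv2.INTER_CUBIC))
```

```text
(no output)
```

View pics/f1.png

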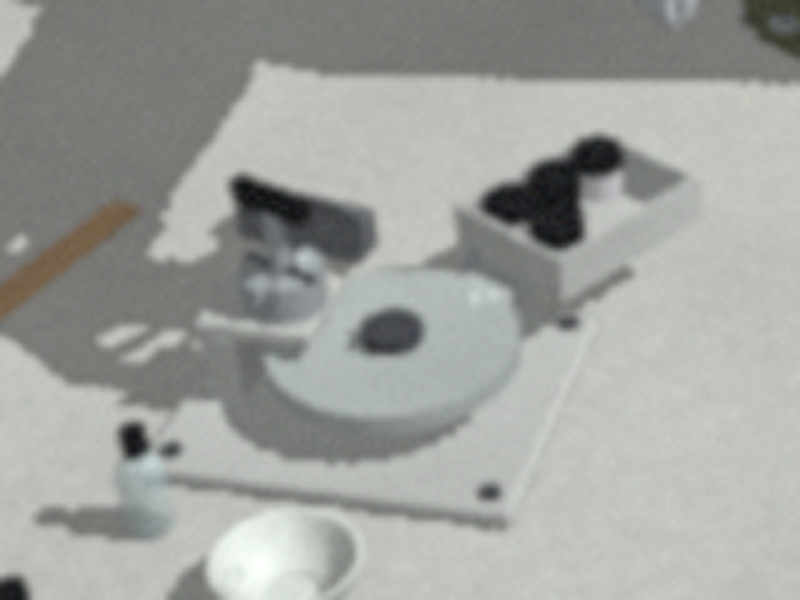

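The tray, around (580,210), is at its stop. The bar is still parked at (240,187)–(308,212), and the polish bottle, buffer, dish and file haven't moved.

```bash
python3 -c "
from cell import manip
print(manip.sign_off())"
```

```text
the job is handed in; nothing more can be done
None
```

The job is handed in, with no verdict returned: the last picture shows the pin parked up in its rest notch, the tray swung to its stop, the robot clear, and the objects around the stand unmoved.

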